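Lay the mason's templates on their roughed-out stones

ROBOT

A 6-joint arm with a two-finger parallel gripper is mounted at the origin on the work surface. World frame = base frame: x ahead of the robot, y to its left, z up, the work surface at z = 0. Lengths are in mm, angles in rad, forces in N, time in s.
With the tool pointing down it reaches from about 325 to 875 mm from the base axis. Payload 4.4 kg.
Tool frame: the origin (TCP) lies on the centre line of the jaws, within the pads' length; the fingertips stand ahead of it and the grasp point (between the pads) lies 6 mm ahead of it (ctrl.tcp_to_tips is the z of the fingertips in the tool frame, in mm); z points along the fingers, y is the direction in which the jaws open and shut (so a half turn about z gives the same grasp; the last joint's range is limited). The gripper opens to 85 mm and grips with 20 to 120 N. Pads are 22 mm wide; open, the fingers measure 114 mm over their backs; the gripper's body (76 mm by 85 mm) begins 54 mm behind the grasp point. The pads swing forward as they close: fully open they stand 13 mm farther back than shut.
Start: joints at [1.099, 0.207, 1.542, -0, 1.393, -0.15], TCP at [181.322, 545.664, 224.182] pointing down, gripper open.
Joint ranges: [-2.73, 2.73], [-0.86, 2.22], [0.23, 2.46], [-1.11, 4.25], [0.08, 2.63], [-2.82, 2.82]. Speed limits (rad/s): [2.79, 2.79, 3.14, 3.14, 3.14, 3.14].

INTERFACE

Orientations are given as a 3x3 rotation matrix whose columns are the frame's x, y, z axes.
In Python, from plant import ctrl, sensors, optics gives the robot as it stands. Calls block until the motion is done:
- ctrl.move_ptp(position, orientation): joint-space move of the TCP to a pose.
- ctrl.move_l(position, rot=None, vel=150, threshold=None): straight line of the TCP; rot=None keeps the orientation; vel is the mean speed in mm/s. With threshold (N) it stops when the force on the tool has changed by that much, and returns True; else False.
- ctrl.set_joints(angles): joint-space move.
- ctrl.gripper_to(opening, force=None): finger opening in mm; force is the grip in N (None keeps the last); returns when the fingers have stopped.
- ctrl.hold(seconds).
- ctrl.solve_ik(position, orientation): joint angles nearest the present ones, or None.
- sensors.read_state(): the state.
- optics.grab_frame(name): name is "side" or "top" or "wrist"; returns (picture, depth): 384x512x3 uint8, red, green, blue; 384x512 float32, mm along the optical axis (not along the pixel's ray), 0 where there is no reading.
- optics.camera_params(name): a dict with "mtx" (3x3 intrinsics, pixels), "R" (3x3) and "t" (3): a world point X has camera coordinates R X + t; the wrist camera has in their place "T_tool_cam" (4x4, takes a point from camera to tool coordinates, whose origin is the TCP and whose axes are the flange's). Camera axes: x right, y down, z forward; pixel columns grow to the right and rows downward; lengths in mm; the calibration is good to about 2 mm. A picture is of the moment at which its call begins: read the wrist's pose just before it. camera_params takes no time and is no camera call.
A pose or a line that the arm cannot do raises ctrl.MotionError and nothing moves.
- ctrl.finish_job(): hands the job in, once; it reports no verdict.
The state is a dict: "t": time; "q": joint angles; "qvel": joint speeds; "tau": joint torques, N m; "eef_pos": TCP position; "eef_rot": TCP orientation; "force": force on the tool from outside, world axes, zero at the start; "wrist_torque": the same for the moment, N m; "grip_width": finger opening in mm.
Only numpy, scipy, OpenCV 4.12 (cv2) and the standard library are available. Lean on these libraries where they do the work, as an engineer would, in place of code of your own. Each camera call takes 0.05 s, during which the arm holds its last target. There are 200 camera calls.

TASK

Four stones have been roughed out on the carver's bench and are ready to be marked out. Lay each white template flat on the stone that was cut to its shape, centred and turned so that the outlines agree and a fairly even rim of stone shows all round, and let go of it. Do not move the white plaster rosette.

Things in the scene. Friction and masses are not known exactly. Their poses are not given: they have to be found in the camera images.
- voussoir_template_mid (a point): Loose template: 8 mm white sheet, a wedge (arch stone) 104 mm long, 56 mm wide at the narrow end and 88 mm at the wide end. Square brown wooden grip, 28 x 28 mm, faces square to x and y, stands on its middle to pick it up by; its top is 42 mm above the underside. About 0.11 kg. The point is the middle, 21 mm above the underside; z up. x runs along the wedge from its narrow end to its wide end; the middle is 52 mm from each end.
- shaft_template_mid (a point): Loose template: 8 mm white sheet, a round disc of 92 mm diameter (column shaft). Square brown wooden grip, 28 x 28 mm, faces square to x and y, stands on its middle to pick it up by; its top is 42 mm above the underside. About 0.11 kg. The point is the middle, 21 mm above the underside; z up. Any turn about z will do.
- mullion_template_mid (a point): Loose template: 8 mm white sheet, long octagon (window mullion) 124 x 66 mm, chamfered to 26 mm wide noses. Square brown wooden grip, 28 x 28 mm, faces square to x and y, stands on its middle to pick it up by; its top is 42 mm above the underside. About 0.11 kg. The point is the middle, 21 mm above the underside; z up. x runs along its length; it looks the same turned half round.
- pier_template_mid (a point): Loose template: 8 mm white sheet, a four-lobed clover (clustered pier) 104 mm across, its lobes along x and y. Square brown wooden grip, 28 x 28 mm, faces square to x and y, stands on its middle to pick it up by; its top is 42 mm above the underside. About 0.11 kg. The point is the middle, 21 mm above the underside; z up. It looks the same every quarter turn.
- voussoir_stone_nose (a point): Fixed pinkish-beige stone, 50 mm high, flat top, a wedge 132 mm long, 80 mm wide at the narrow end and 121 mm at the wide end (14 mm to spare round the template). The point is on the top face, at the middle of the narrow end's edge; x runs to the wide end, z up. The template's middle belongs 66 mm along x from it, its x the same way.
- shaft_stone_top (a point): Fixed pinkish-beige stone, 50 mm high, flat top, a round disc of 120 mm diameter (14 mm to spare round the template). The point is the middle of its top face (50 mm above the bench), z up; the template's middle belongs right above it, at any turn.
- mullion_stone_top (a point): Fixed pinkish-beige stone, 50 mm high, flat top, a long octagon 152 mm long (x) and 94 mm wide (y) (14 mm to spare round the template). The point is the middle of its top face (50 mm above the bench), z up; the template's middle belongs right above it, its x axis along the stone's x, either way round.
- pier_stone_top (a point): Fixed pinkish-beige stone, 50 mm high, flat top, a four-lobed clover 132 mm across, its lobes along x and y (14 mm to spare round the template). The point is the middle of its top face (50 mm above the bench), z up; the template's middle belongs right above it, its lobes over the stone's lobes.
- plaster_rosette_mid (a point): White plaster model of a carved rosette, round, 96 mm across and about 38 mm high, loose and fragile; leave it alone. The point is its middle, 19 mm above the bench. A stone chip, a small wooden wedge and a blue crayon (up to 50 mm long, 15 mm high) also lie about.
Not all that is in view belongs to the job. Leave any yellow look-alike of the part that bears pier_template_mid alone. Leave any yellow look-alike of the part that bears mullion_template_mid alone.

How it is judged (in metres and radians):
At the end, for the whole second after the job is handed in: Each template lies flat and at rest on the stone of its own shape, middle over middle within 11 mm; mullion, pier and wedge in line with their stones within 0.16 rad, the wedge's narrow end at the stone's narrow end (z of voussoir_template_mid in the frame of voussoir_stone_nose between 0.016 and 0.027 m and angle between each of voussoir_template_mid, shaft_template_mid, mullion_template_mid, pier_template_mid's own z axis and vertical below 0.08 rad and x of voussoir_template_mid in the frame of voussoir_stone_nose between 0.055 and 0.077 m and y of voussoir_template_mid in the frame of voussoir_stone_nose between -0.011 and 0.011 m and x of voussoir_stone_nose in the frame of voussoir_template_mid below -0.03 m and angle between the x axis of voussoir_template_mid and the x axis of voussoir_stone_nose, either way round below 0.16 rad and linear speed of each of voussoir_template, shaft_template, mullion_template, pier_template below 0.01 m/s and z of shaft_template_mid in the frame of shaft_stone_top between 0.016 and 0.027 m and horizontal distance between shaft_template_mid and shaft_stone_top below 0.011 m and z of mullion_template_mid in the frame of mullion_stone_top between 0.016 and 0.027 m and horizontal distance between mullion_template_mid and mullion_stone_top below 0.011 m and angle between the x axis of mullion_template_mid and the x axis of mullion_stone_top, either way round below 0.16 rad and z of pier_template_mid in the frame of pier_stone_top between 0.016 and 0.027 m and horizontal distance between pier_template_mid and pier_stone_top below 0.011 m and (angle between the x axis of pier_template_mid and the x axis of pier_stone_top, either way round below 0.16 rad or angle between the x axis of pier_template_mid and the x axis of pier_stone_top, either way round above 1.4108 rad)); the robot touches nothing.
It fails at once if the plaster rosette is shifted by more than 20 mm, or tipped (distance of plaster_rosette_mid from where it was at the start of the episode above 0.02 m or angle between plaster_rosette_mid's own z axis and vertical above 0.35 rad).
It also fails if it takes over 112 s, if anything falls off the work surface, if the arm or the gripper's body presses on something with over 40 N, if the wrist force passes 120 N, or if a joint passes its speed limit or range.

## Working session

There is one attempt and no reset: what is moved stays moved. The work goes in short steps, each a Python script; the robot and the scene stay as the last script left them, time stands still between calls to the robot, and variables do not carry over. Pictures are saved under pics/ and viewed, about 12 in all and at most 16, crops included, and the job is handed in when it is done.

```bash
mkdir -p pics; ls
python3 - <<'E'
from plant import ctrl,sensors,optics
import cv2,numpy as np
for n in("top","side"):
    p,d=optics.grab_frame(n); np.savez(f'{n}0.npz',p=p,d=d)
    cv2.imwrite(f'pics/{n}0.png',cv2.resize(p[:,:,::-1],(800,600),interpolation=cv2.INTER_CUBIC))
    c=optics.camera_params(n); print(n,c['mtx'].round(1).tolist(),(-c['R'].T@c['t']).round(), c['R'].round(3).tolist())
print(optics.camera_params("wrist"),ctrl.tcp_to_tips); s=sensors.read_state(); print(s['t'],s['eef_rot'])
E
```

```text
pics
top [[437.8, 0.0, 251.2], [0.0, 437.8, 193.4], [0.0, 0.0, 1.0]] [ 261.   15. 1289.] [[0.021, -1.0, -0.015], [-0.983, -0.018, -0.182], [0.181, 0.018, -0.983]]
side [[450.3, 0.0, 255.8], [0.0, 450.3, 197.0], [0.0, 0.0, 1.0]] [   59. -1137.  1248.] [[0.946, -0.323, 0.017], [-0.212, -0.658, -0.723], [0.245, 0.68, -0.691]]
{'mtx': array([[282.44660134,   0.        , 258.13652935],
       [  0.        , 282.44660134, 185.61296536],
       [  0.        ,   0.        ,   1.        ]]), 'T_tool_cam': array([[-5.54101833e-04, -9.63367780e-01, -2.68183173e-01,
         6.83773492e+01],
       [ 9.99999836e-01, -5.72780068e-04, -8.59069418e-06,
        -4.91884833e-01],
       [-1.45333978e-04, -2.68183134e-01,  9.63367939e-01,
        -1.49049449e+02],
       [ 0.00000000e+00,  0.00000000e+00,  0.00000000e+00,
         1.00000000e+00]])} 25.0
0.1 [[-9.48982254e-01  3.15327891e-01 -1.00119173e-03]
 [ 3.15329294e-01  9.48980363e-01 -1.92523196e-03]
 [ 3.43031959e-04 -2.14271605e-03 -9.99997646e-01]]
```

View pics/top0.png

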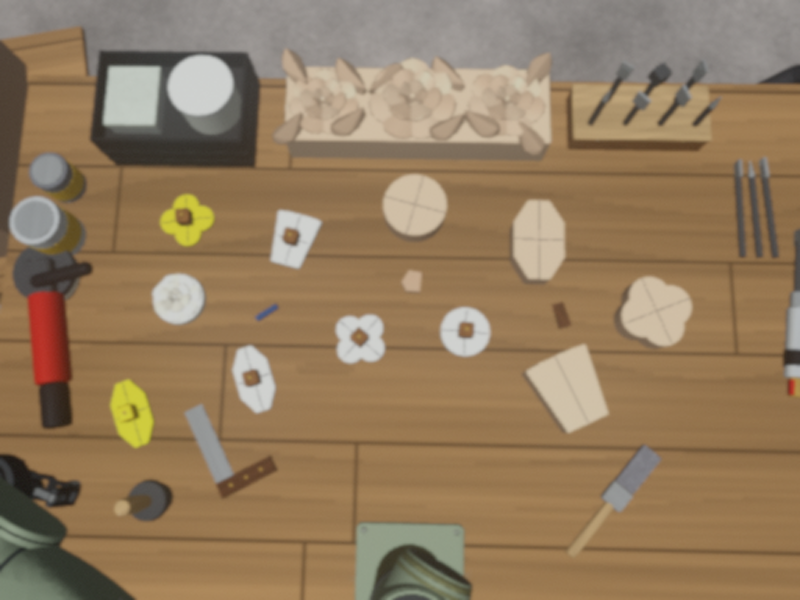

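The top view shows four white templates, with grips at wedge (291,236), clover (360,338), disc (466,330) and octagon (252,378). The stones are disc (415,205), octagon (539,240), clover (656,311) and wedge (568,388). The rosette is at (178,299), and the yellow decoys are at (187,220) and (131,412). Next I segment these and fit the shapes.

```bash
cat > vis.py <<'E'
import numpy as np,cv2
from scipy.optimize import minimize
def world(d,K,R,t):   # R,t world->cam
    v,u=np.mgrid[:d.shape[0],:d.shape[1]]
    c=np.stack([(u-K[0,2])/K[0,0]*d,(v-K[1,2])/K[1,1]*d,d],-1)
    return (c-t)@R
def onplane(uv,z,K,R,t):
    r=np.c_[(uv[:,0]-K[0,2])/K[0,0],(uv[:,1]-K[1,2])/K[1,1],np.ones(len(uv))]@R
    o=-R.T@t; return o+r*((z-o[2])/r[:,2])[:,None]
def shape(kind,stone):  # mm mask function points, local frame at middle
    m=14 if stone else 0
    if kind=='shaft': return lambda x,y:46+m-np.hypot(x,y)
    if kind=='voussoir':
        L,a,b=(132,80,121) if stone else (104,56,88)
        return lambda x,y:np.minimum(L/2-abs(x),(a+b)/4+(b-a)/2*x/L-abs(y))
    if kind=='mullion':
        L,w,n=(152,94,26+14*.85) if stone else (124,66,26)
        # chamfer through (L/2,n/2); chamfer depth taken from top view
        c=.56*w*.5+8
        return lambda x,y:np.minimum(np.minimum(L/2-abs(x),w/2-abs(y)),n/2+(L/2-abs(x))*((w-n)/2/c)-abs(y))
    r=22+m; h=30
    return lambda x,y:np.max([r-np.hypot(x-h*i,y-h*j) for i,j in((1,0),(-1,0),(0,1),(0,-1))]+[18+m-np.hypot(x,y)],0)
def fit(kind,stone,mask,z,K,R,t):
    """sub-pixel pose fit of the outline on plane z to a filled mask"""
    k=np.ones((41,41),np.uint8); v,u=np.where(cv2.dilate(mask,k)>0)
    P=onplane(np.c_[u,v].astype(float),z,K,R,t)[:,:2]; m=mask[v,u]>0; f=shape(kind,stone)
    c0=P[m].mean(0)
    def cost(p):
        c,s=np.cos(p[2]),np.sin(p[2]); D=P-p[:2]
        g=1/(1+np.exp(-f(D@[c,s],D@[-s,c])/1.5)); return np.sum((g-m)**2)/m.sum()
    best=min((minimize(cost,[*c0,a],method='Nelder-Mead',options=dict(initial_simplex=np.array([[*c0,a],[c0[0]+6,c0[1],a],[c0[0],c0[1]+6,a],[*c0,a+.2]]))) for a in np.arange(0,2*np.pi,.4)),key=lambda r:r.fun)
    return best.x,best.fun
def wrap(a,p): return (a+p/2)%p-p/2
PER=dict(shaft=np.pi/2,voussoir=2*np.pi,mullion=np.pi,pier=np.pi/2)
E
cat > m.py <<'E'
from vis import *; from plant import optics; import json
D=np.load('top0.npz');p,d=D['p'],D['d'].astype(float);c=optics.camera_params('top');K,R,t=c['mtx'],c['R'],c['t']
W=world(d,K,R,t);h=cv2.cvtColor(p,cv2.COLOR_RGB2HSV)
S={};s=512/800
seeds={'shaft':((415,205),(466,330)),'mullion':((539,240),(252,378)),'pier':((656,311),(360,338)),'voussoir':((568,388),(291,236))}
st=((W[...,2]>42)&(W[...,2]<60)).astype(np.uint8); te=(((h[...,1]<50)&(h[...,2]>120))).astype(np.uint8)
for k,(a,b) in seeds.items():
    for stone,q,M in((1,a,st),(0,b,te)):
        x,y=int(q[0]*s),int(q[1]*s)
        n,l=cv2.connectedComponents(M); w=l[y-12:y+13,x-12:x+13]; w=w[w>0]; i=np.bincount(w).argmax()
        B=(l==i).astype(np.uint8)
        B=cv2.drawContours(B*0,cv2.findContours(B,cv2.RETR_EXTERNAL,cv2.CHAIN_APPROX_NONE)[0],-1,1,-1)
        r,e=fit(k,stone,B,50 if stone else 8,K,R,t); r[2]=wrap(r[2],PER[k])
        zz=np.median(W[...,2][B>0]); S[k+('_s' if stone else '_t')]=r.tolist()
        print(k,stone,r.round(2),'cost',round(e,3),'z',zz.round(1),'reach',np.hypot(*r[:2]).round(),B.sum())
        g=np.stack(np.mgrid[-80:81,-80:81],-1).reshape(-1,2).astype(float); ins=(abs(shape(k,stone)(g[:,0],g[:,1]))<.8); g=g[ins]
        ca,sa=np.cos(r[2]),np.sin(r[2]); X=np.c_[g@[ca,-sa]+r[0],g@[sa,ca]+r[1],np.full(len(g),50 if stone else 8)]@R.T+t
        S.setdefault('_',[]).append((X@K.T)[:,:2]/X[:,2:])
big=cv2.resize(p[:,:,::-1],None,fx=3,fy=3,interpolation=cv2.INTER_CUBIC)
for uv in S.pop('_'):
    for u,v in uv: cv2.circle(big,(int(u*3+1),int(v*3+1)),0,(0,0,255),-1)
cv2.imwrite('pics/fit0.png',big[300:900,400:1200+200][:, :]if 0 else cv2.resize(big[330:860,420:1350],(800,456)))
json.dump(S,open('S.json','w'))
E
python3 m.py
```

```text
shaft 1 [6.7831e+02 4.0000e-02 6.6000e-01] cost 0.02 z 49.4 reach 678.0 1253
shaft 0 [ 4.448e+02 -9.823e+01  1.000e-01] cost 0.047 z 7.5 reach 456.0 822
mullion 1 [ 6.1489e+02 -2.3224e+02 -2.0000e-02] cost 0.03 z 49.2 reach 657.0 1395
mullion 0 [347.77 296.47   0.35] cost 0.043 z 8.0 reach 457.0 877
pier 1 [ 4.8257e+02 -4.4344e+02  3.7000e-01] cost 0.032 z 49.3 reach 655.0 1480
pier 0 [427.7   99.83  -0.7 ] cost 0.102 z 7.8 reach 439.0 853
voussoir 1 [ 336.6  -285.48    0.45] cost 0.024 z 49.2 reach 441.0 1715
voussoir 0 [ 6.1840e+02  2.3657e+02 -2.6000e-01] cost 0.062 z 7.6 reach 662.0 869
```

View pics/fit0.png

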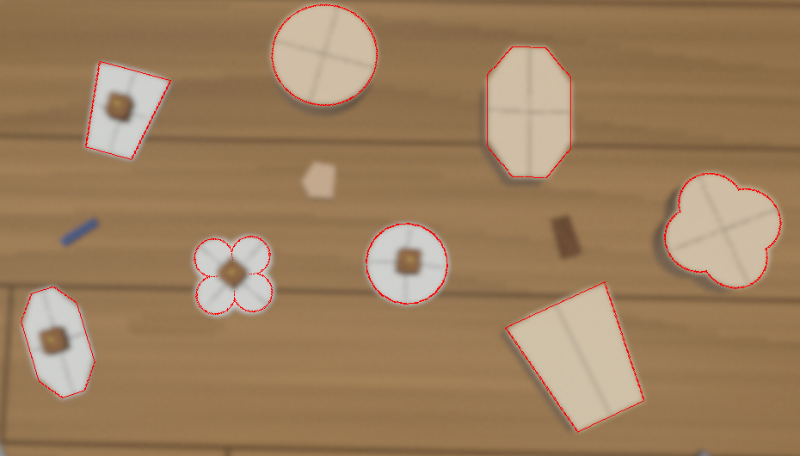

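The overlay agrees with every outline to about a pixel, and the measured heights and sizes match the given ones. I'll do the shaft first as a trial.

```bash
cat > job.py <<'E'
import json,sys,numpy as np
from plant import ctrl,sensors,optics
S=json.load(open('S.json'))
def rot(a): c,s=np.cos(a),np.sin(a); return np.array([[c,s,0],[s,-c,0],[0,0,-1.]])
PER=dict(shaft=np.pi/2,voussoir=2*np.pi,mullion=np.pi,pier=np.pi/2)
st=sensors.read_state
def run(k):
    T,G=np.array(S[k+'_t']),np.array(S[k+'_s'])
    if k=='shaft': T[2]=-.06
    best=None;q0=st()['q']
    for i in range(4):
        for j in np.arange(0,2*np.pi-.01,.2 if k=='shaft' else PER[k]):
            a=T[2]+i*np.pi/2; b=a+(G[2]-T[2])+j
            qs=[ctrl.solve_ik([*T[:2],z],rot(a)) for z in(40,140)]+[ctrl.solve_ik([*G[:2],z],rot(b)) for z in(90,160)]
            if any(q is None for q in qs) or max(abs(q[5]) for q in qs)>2.7: continue
            c=abs(qs[1]-q0).max()+abs(qs[1]-qs[3]).max()
            if best is None or c<best[0]: best=(c,a,b)
    _,a,b=best; print(k,'yaw',round(a,2),round(b,2),'t',st()['t'])
    ctrl.gripper_to(85)
    ctrl.move_ptp([*T[:2],140],rot(a))
    print('contact' if ctrl.move_l([*T[:2],40],vel=120,threshold=12) else 'free')
    ctrl.gripper_to(10,force=40); print('grip',st()['grip_width'],'F',st()['force'].round(1))
    ctrl.move_l([*T[:2],160],vel=150); print('lifted',st()['grip_width'],st()['t'])
    ctrl.move_ptp([*G[:2],160],rot(b))
    ctrl.move_l([*G[:2],96],vel=120)
    h=ctrl.move_l([*G[:2],89],vel=25,threshold=4)
    s=st();print('placed',h,s['eef_pos'].round(1),s['force'].round(1),s['grip_width'])
    ctrl.gripper_to(70)
    ctrl.move_l([*G[:2],170],vel=150); print('t',st()['t'])
for k in sys.argv[1:]: run(k)
E
python3 job.py shaft
```

```text
shaft yaw -0.06 0.66 t 0.1
free
grip 9.924287998313694 F [ 0.3  0.2 -0.1]
lifted 9.658793884965593 5.4333
placed False [6.782e+02 1.000e-01 8.890e+01] [ 0.1 -0.3 -0.3] 10.129656778201898
t 8.8333
```

The jaws closed on nothing, so I'll look.

Run:
```python
from plant import ctrl,sensors,optics
import cv2,numpy as np
from job import rot
p,d=optics.grab_frame('top'); np.savez('top0.npz',p=p,d=d)
a=cv2.resize(p[105:290,130:460,::-1],(800,448),interpolation=cv2.INTER_CUBIC);cv2.imwrite('pics/top1.png',a)
ctrl.move_ptp([444.8,-98.2,170],rot(-.06))
s=sensors.read_state();print(s['eef_pos'],s['eef_rot'].round(3).tolist(),s['t'],s['q'].round(2))
p,d=optics.grab_frame('wrist');np.savez('w1.npz',p=p,d=d);cv2.imwrite('pics/w1.png',p[:,:,::-1])
```

```text
[445.82482061 -98.36469558 170.25770178] [[0.998, -0.059, 0.001], [-0.059, -0.998, -0.0], [0.001, 0.0, -1.0]] 9.875 [-0.41  0.    1.88  0.    1.25  1.22]
```

View pics/top1.png

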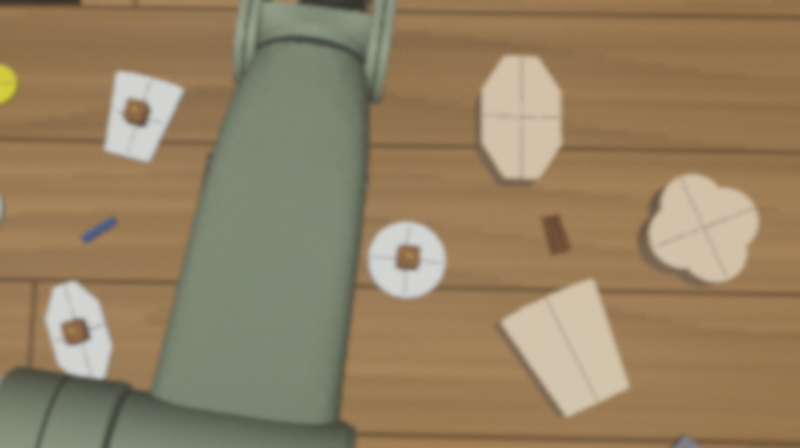

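View pics/w1.png

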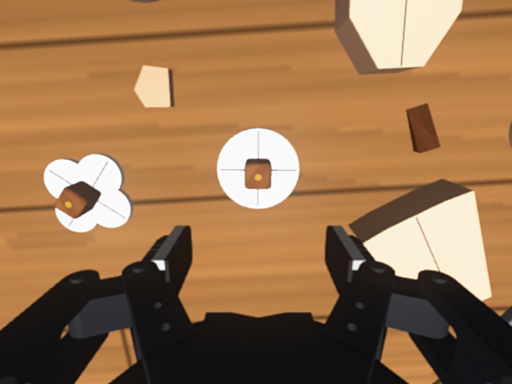

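Run:
```python
from vis import *; from plant import optics,sensors
D=np.load('w1.npz');p,d=D['p'],D['d'].astype(float);c=optics.camera_params('wrist');K=c['mtx'];T=c['T_tool_cam']
s=sensors.read_state();E=np.eye(4);E[:3,:3]=s['eef_rot'];E[:3,3]=s['eef_pos'];M=np.linalg.inv(E@T);R,t=M[:3,:3],M[:3,3]
W=world(d,K,R,t)
for n,(u,v) in dict(grip=(258,172),disc=(235,165),clover_grip=(85,195),bench=(200,290),stone=(420,30),fingL=(180,235),fingR=(335,235)).items(): print(n,W[v,u].round(1),d[v,u].round(1))
h=cv2.cvtColor(p,cv2.COLOR_RGB2HSV);m=((h[...,1]<40)&(h[...,2]>180)).astype(np.uint8)
l=cv2.connectedComponents(m)[1];B=(l==l[165,230]).astype(np.uint8)
B=cv2.drawContours(B*0,cv2.findContours(B,cv2.RETR_EXTERNAL,cv2.CHAIN_APPROX_NONE)[0],-1,1,-1)
print(fit('shaft',0,B,8,K,R,t))
X=np.array([444.8,-98.2,8])@R.T+t;print('proj',(K@X)[:2]/X[2])
D=np.load('top0.npz');c=optics.camera_params('top');W=world(D['d'].astype(float),c['mtx'],c['R'],c['t']);print('top grip',W[211,298],W[213,290])
```

```text
grip [450.4 -98.7  40.9] 285.4
disc [452.5 -73.    8.1] 316.9
clover_grip [435.1  85.   35.2] 297.9
bench [287.4 -12.8  -0.4] 370.1
stone [ 568.9 -245.4   49.6] 242.9
fingL [458.7 -63.2 199.8] 130.6
fingR [ 454.4 -134.8  199.7] 130.7
(array([445.7442688 , -98.05632535,   2.58953037]), np.float64(0.025449107997280965))
proj [257.84050295 170.36337271]
top grip [441.997093   -97.10191133  42.88439529] [441.51834929 -77.1428598    1.93867168]
```

The position agrees in both cameras: disc at (445,-98), grip top at z≈41. So the jaws must have missed in height. I'll descend again and look before closing.

Run:
```python
from plant import ctrl,sensors,optics
import cv2,numpy as np
from job import rot
ctrl.gripper_to(85)
ctrl.move_l([445.3,-98.2,40],vel=150)
s=sensors.read_state();print(s['eef_pos'],s['force'],s['grip_width'])
p,d=optics.grab_frame('wrist');q,_=optics.grab_frame('side')
for g in(34,):
    ctrl.gripper_to(g,force=40);s=sensors.read_state();print(g,s['eef_pos'],s['force'],s['grip_width'],s['t'])
p2,d=optics.grab_frame('wrist');q2,_=optics.grab_frame('side')
X=optics.camera_params('side');u=X['mtx']@(X['R']@[445,-98,40]+X['t']);u,v=(u[:2]/u[2]).astype(int);print(u,v)
f=lambda i:cv2.resize(i[max(v-60,0):v+60,u-80:u+80],(400,300),interpolation=cv2.INTER_CUBIC)
w=lambda i:cv2.resize(i,(400,300))
cv2.imwrite('pics/c2.png',np.vstack([np.hstack([w(p),w(p2)]),np.hstack([f(q),f(q2)])])[:,:,::-1])
```

```text
[446.12507728 -98.54998247  40.73191222] [-0.35420466  0.18643926  0.64912758] 84.8574417879567
34 [445.27844616 -98.18307365  39.99733231] [-0.00917816 -0.09171763 -0.72900609] 34.03942439229571 11.8917
258 226
```

View pics/c2.png

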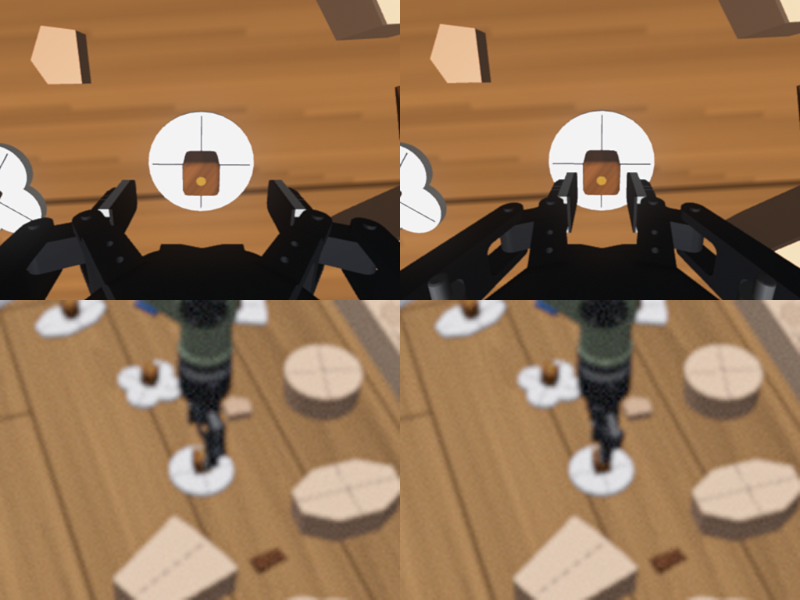

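Lateral alignment is right, but at this opening the pads stand well back from the tips' stated z, so they only caught the top of the grip. I'll go lower and close watchfully.

Run:
```python
from plant import ctrl,sensors,optics
import cv2,numpy as np
P=[445.3,-98.2]
c=ctrl.move_l([*P,28],vel=60,threshold=6);s=sensors.read_state();print(c,s['eef_pos'],s['force'])
for g in(26,20):
    ctrl.gripper_to(g,force=40);s=sensors.read_state();print(g,s['eef_pos'],s['force'],s['grip_width'],s['t'])
p,d=optics.grab_frame('wrist');q,_=optics.grab_frame('side')
u,v=258,226
f=lambda i:cv2.resize(i[max(v-60,0):v+60,u-80:u+80],(400,300),interpolation=cv2.INTER_CUBIC)
cv2.imwrite('pics/c3.png',np.hstack([cv2.resize(p,(400,300)),f(q)])[:,:,::-1])
```

```text
False [444.50496923 -97.87238439  27.15457069] [-0.04597464 -0.03029021 -0.07069823]
26 [445.30890839 -98.19865447  27.97892014] [-0.27485247  0.02748968 -1.56884819] 26.69639576575918 12.575
20 [445.28684136 -98.19356284  28.02353971] [ 0.36981969  0.29193521 -1.66653083] 26.455814121684288 12.7917
```

View pics/c3.png

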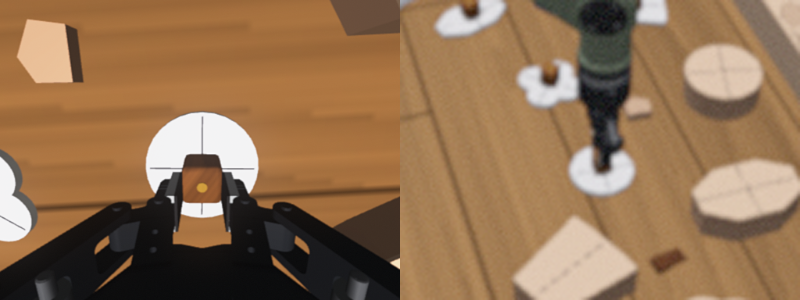

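Gripped: width 26.5, with the force near zero. I'll place this one.

```bash
sed -i 's/z) for z in(40,140)/z) for z in(28,140)/; s/for z in(40,140)/for z in(28,140)/; s/for z in(90,160)/for z in(78,160)/; s/,40\],vel=120,threshold=12/,28],vel=120,threshold=12/; s/gripper_to(10,force/gripper_to(20,force/; s/,96\],vel=120/,84],vel=120/; s/,89\],vel=25/,77.5],vel=25/' job.py
python3 - <<'E'
s=open('job.py').read()
s=s.replace("    ctrl.gripper_to(85)\n    ctrl.move_ptp([*T","    if not HELD:\n      ctrl.gripper_to(85)\n      ctrl.move_ptp([*T").replace("    print('contact'","      print('contact'").replace("    ctrl.gripper_to(20","      ctrl.gripper_to(20").replace("[*T[:2],160],vel=150);","[*T[:2],160],vel=150); assert st()['grip_width']>23;").replace("st=sensors","HELD='held' in sys.argv\nst=sensors").replace("in sys.argv[1:]: run","in [a for a in sys.argv[1:] if a!='held']: run")
open('job.py','w').write(s)
E
python3 job.py shaft held
```

```text
shaft yaw -0.06 0.66 t 12.8917
lifted 26.718332953457487 13.925
placed False [678.7   0.   77.9] [ 0.5  0.4 -1.1] 26.64312278604571
t 17.3667
```

```bash
python3 job.py pier mullion
python3 - <<'E'
from plant import optics
import cv2,numpy as np
p,d=optics.grab_frame('top');np.savez('top1.npz',p=p,d=d)
cv2.imwrite('pics/top2.png',cv2.resize(p[105:290,130:460,::-1],(800,448),interpolation=cv2.INTER_CUBIC))
E
```

```text
pier yaw 0.87 6.66 t 17.3667
free
grip 26.705373530219976 F [-1.2  0.2  3.2]
lifted 26.34745256698186 21.4083
placed True [ 483.2 -444.3   78.6] [-0.6 -0.1  3.9] 26.06616773403028
t 25.75
mullion yaw 1.92 1.56 t 25.75
free
grip 26.19969932864346 F [-0.1  0.   3.5]
lifted 26.40920224003277 31.3917
placed True [ 615.8 -232.8   78.6] [-0.1  0.   4.5] 26.436514498483117
t 35.8917
```

View pics/top2.png

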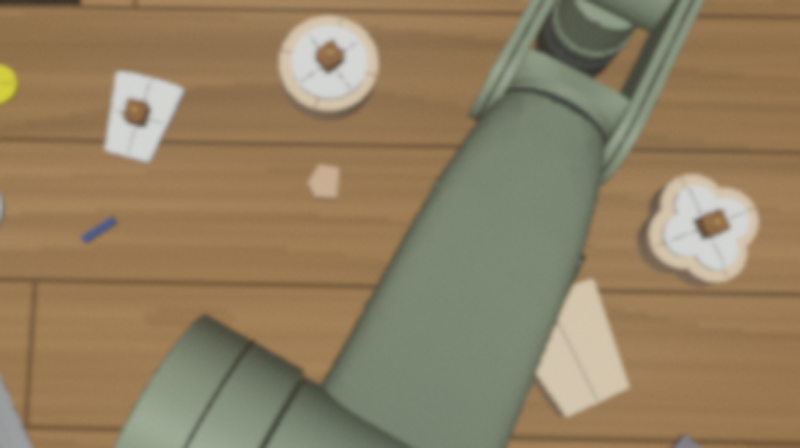

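The disc at (329,58) and the clover at (711,223) sit centred with even rims. The wedge is next, followed by a full check.

```bash
python3 job.py voussoir
python3 - <<'E'
from plant import optics,ctrl,sensors
from vis import *; import json
ctrl.set_joints([1.3,.1,1.5,0,1.4,0]); print(sensors.read_state()['t'])
p,d=optics.grab_frame('top');c=optics.camera_params('top');K,R,t=c['mtx'],c['R'],c['t'];W=world(d.astype(float),K,R,t);S=json.load(open('S.json'))
h=cv2.cvtColor(p,cv2.COLOR_RGB2HSV);M=((h[...,1]<38)&(h[...,2]>120)).astype(np.uint8);l=cv2.connectedComponents(M)[1]
for k in('shaft','pier','mullion','voussoir'):
    g=np.array(S[k+'_s']);X=K@(R@[g[0],g[1],58]+t);u,v=(X[:2]/X[2]).astype(int)
    w=l[v-15:v+16,u-15:u+16];w=w[w>0];B=(l==np.bincount(w).argmax()).astype(np.uint8)
    B=cv2.drawContours(B*0,cv2.findContours(B,cv2.RETR_EXTERNAL,cv2.CHAIN_APPROX_NONE)[0],-1,1,-1)
    r,e=fit(k,0,B,58,K,R,t);D=r-g;D[2]=wrap(D[2],PER[k]);print(k,D.round(2),'cost',round(e,3),'z',np.median(W[...,2][B>0]).round(1),B.sum())
cv2.imwrite('pics/top3.png',cv2.resize(p[90:290,80:460,::-1],(800,421),interpolation=cv2.INTER_CUBIC))
E
```

```text
voussoir yaw 1.31 2.02 t 35.9417
free
grip 26.716030972552005 F [-0.4  0.4  2.6]
lifted 26.252226324931833 40.6417
placed True [ 337.4 -286.4   78.6] [-0.9  0.3  3.1] 26.397534896410605
t 45.1167
48.3333
shaft [-0.02  0.19  0.75] cost 0.06 z 57.5 819
pier [ 0.35 -0.16 -0.  ] cost 0.116 z 57.4 940
mullion [ 0.01  0.11 -0.01] cost 0.055 z 57.4 888
voussoir [-1.32 -0.46  0.  ] cost 0.074 z 57.4 1102
```

View pics/top3.png

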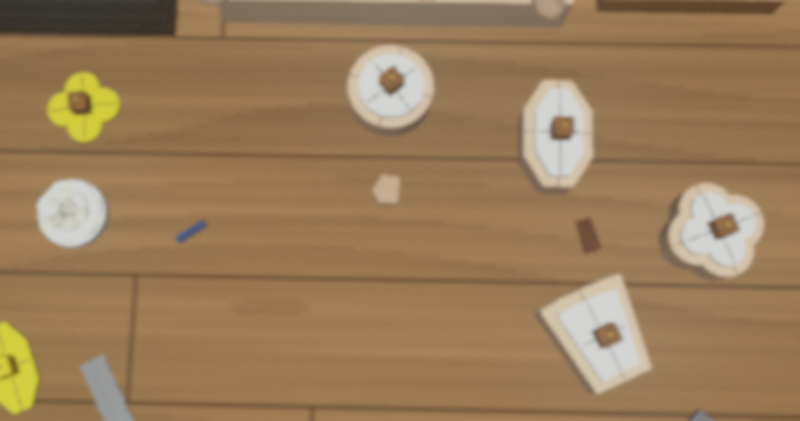

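All four templates lie centred with even rims, the arm is clear, and the rosette and decoys are untouched. I'm handing in.

```bash
python3 -c "
from plant import ctrl
ctrl.hold(0.3);ctrl.finish_job()"
```

```text
the job is handed in; nothing more can be done
```

All four white templates are lying on their matching stones, released, and I handed the job in at about 49 s of the 112 s allowed.

- **Last check (top camera):** each template's middle was within 1.4 mm of its target. The mullion, pier and wedge were turned to within about 0.01 rad of their stones. The upper faces read 57.4–57.5 mm, against an expected 58 mm, so they lie flat. The wedge's narrow end is at the stone's narrow end.
- **Left alone:** the rosette and the yellow look-alikes show no movement in the last picture. I judged this by eye and did not measure it.
- **What went wrong:** the first grasp, on the disc, closed too high and missed without moving it. I lowered the grasp by 12 mm, and all four grasps after that held.
- **Not fully confirmed:** when I lowered the disc, the force stop did not trigger as it did for the other three. The final picture and height reading still show it seated properly. The judge gave no verdict.

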